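Hold a rack end board in the assembly jig

TASK

I am screwing a small spice rack together: pick up the end board with the arched top, stand it upright on the base of the plywood jig with its edge close up to the side stop, and press its broad face squarely against the sprung fence until the fence's pointer stands between the two lines on the base. Never drive the fence to the end of its travel, and leave the square-topped board and the other things where they are. Finish while still gripping the board and pressing it steadily like that, so that I can drive the screws.

Things in the scene. Friction and masses are not known exactly. Their poses are not given: they have to be found in the camera images.
- end_board: Loose oak rack end, an upright board with an ARCHED top: 22 mm thick (its x), 110 mm wide (its y), 110 mm high at the middle, 80 mm at its edges (z up). Origin at the centre of its underside. 0.11 to 0.23 kg. It stands on the worktop at the left or the right of the jig; front and back are alike.
- shelf_board: Loose oak board with a SQUARE top, 22 x 110 x 85 mm high, same wood; stands on the other side of the jig. Origin at the centre of its underside. Not to be moved.
- jig: Plywood assembly jig fixed to the worktop; position and yaw vary. Base plate 200 x 200 mm, 12 mm thick; origin at the centre of its underside, x = pressing direction (away from the robot), y to the left, z up. On it a side stop, a sprung fence and behind that a fixed block at x = 82 to 98 mm, 46 mm high. Nothing on it is higher than 57 mm. With 2 mm to the side stop the end board's centre is at y = +8 mm.
- side_stop (a point): Centre of the inner face (looking to the jig's -y) of the fixed wooden side stop at the jig's left: at x = -20, y = 65, z = 27 mm in the jig's frame. The stop runs 44 mm either way along the jig's x, its top at z = 42 mm.
- press_fence (a joint): Travel of the sprung fence, m: 0 = at rest (nearest the robot), grows as it is pushed along the jig's +x, end of travel 0.030. The spring needs 3 N to start and 0.5 N more for each mm (8 N at 10 mm, 13 N at 20 mm). Its steel pointer, at its right-hand (-y) end, stands between the two black lines on the base from 10 to 20 mm of travel.
- fence_face (a point): Centre of the fence's front face (the face that looks to the jig's -x); it moves with the fence. At rest at x = 30, y = 0, z = 35 mm in the jig's frame. Fence 18 mm thick, 128 mm long, top at z = 57 mm: the fingers must hold the board above that.
- mug_1: Grey-white mug with a handle, 80 x 115 x 91 mm, at the back right; origin at the centre of its underside. Bystander.
- jar_2: Small jar with a black lid, 63 mm across, 94 mm high, at the far right; origin at the centre of its underside. Bystander.
- masking_tape: Roll of tape lying flat, 98 mm across, 25 mm high, at the front left; origin at the centre of its underside. Bystander.

How it is judged:
By the outcome, as a careful person would: the job done as asked, in the order asked, and still so for the second after the job is handed in, while the arm keeps its last pose, push and grip.
It also fails if it takes over 42 s, if anything falls off the work surface, if the arm or the gripper's body presses on something with over 40 N, if the wrist force passes 120 N, or if a joint passes its speed limit or range.

ROBOT

A 6-joint arm with a two-finger parallel gripper is mounted at the origin on a cart in front of the work surface, level with it; the furniture and walls round the work are solid. World frame = base frame: x ahead of the robot, y to its left, z up, the work surface at z = 0. Lengths are in m, angles in rad, forces in N, time in s.
With the tool pointing down it reaches from about 0.3 to 0.875 m from the base axis. Payload 6.4 kg.
Tool frame: the origin (TCP) lies midway between the tips of the shut fingers; the grasp point (between the pads) lies 19 mm behind it; z points along the fingers, y is the line along which they close (so a half turn about z gives the same grasp; the last joint's range is limited). The gripper opens to 85 mm and grips with 20 to 120 N. Pads are 22 mm wide; open, the fingers measure 114 mm over their backs; the gripper's body (76 mm by 85 mm) begins 54 mm behind the grasp point. The pads swing forward as they close: fully open they stand 13 mm farther back than shut.
Start: joints at [0.934, 0.181, 1.607, -0, 1.354, -0.206], TCP at [0.24, 0.522, 0.231] pointing down, gripper open.
Joint ranges: [-2.99, 2.99], [-0.89, 2.07], [0.3, 2.58], [-1.14, 4.28], [0, 2.63], [-3.12, 3.12]. Speed limits (rad/s): [2.57, 2.57, 3.01, 3.14, 3.14, 3.14].

INTERFACE

Orientations are given as a unit quaternion [w, x, y, z].
In Python, from bench import ctrl gives the robot as it stands.
- The arm moves only by the tool send_rows, never from a script. Its argument "motion" is a list of rows, each a list of 7 numbers: the turn, a rotation vector about the tool's x, y, z in degrees, then the shift along the tool's x, y, z in mm, then the closure, from -1 (fully open) to 1 (shut). In form: [[rx, ry, rz, tx, ty, tz, grip], ...]. A call has exactly 10 rows; each row shifts and turns the commanded pose from where the row before left it, along the tool's axes as they then stand; what a row does not reach is not made up. A row lasts 1/10 s, in which the tool goes at most 50 mm and 8.59 degrees, less where a joint would pass 70% of its speed; a pose out of reach is approached as far as the arm can. A call is refused whole if a number of a shift passes 50 or a number of a turn 8.59, either way. A call with a gripper value outside its range is refused whole. The fingers move at their own pace and stop on an object; the grip force is fixed at half the most. Time passes only in rows, so rows that do not move let the fingers close, or fill a call up. It gives the time, the measured TCP pose, the force, the opening and the grip force at its end, in the units of the state.
- ctrl.get_obs(): the state, without advancing time (a new reading comes with each control period).
- ctrl.camera(name): name is "side" or "top"; returns a dict with "color" (400x640x3 uint8, red, green, blue), "z_map" (400x640 float32, m along the optical axis (not along the pixel's ray), 0 where there is no reading), "mtx" (3x3 intrinsics, pixels), "k1" (the pictures are not rectified: a ray, as slopes to the right and down, at radius r is drawn at 1 + k1 r^2 times it, then the intrinsics apply), "extrinsics" (4x4, takes a point from camera to world coordinates). Camera axes: x right, y down, z forward; pixel columns grow to the right and rows downward; lengths in m; the calibration is good to about 2 mm. A picture is of the moment at which its call begins.
- ctrl.hand_in(): hands the job in; it is judged then, once.
The state is a dict: "time_s": time; "q": joint angles; "dq": joint speeds; "joint_efforts": joint torques, N m; "eef_pos": TCP position; "eef_rot": TCP orientation; "wrist_force": force on the tool from outside, world axes, zero at the start; "torque": the same for the moment, N m; "opening": opening from 0.0 (shut) to 1.0 (fully open); "grasp_force": force on a finger pad.
Only numpy, scipy, OpenCV 4.12 (cv2) and the standard library are available. Lean on these libraries where they do the work, as an engineer would, in place of code of your own. Each camera call takes 0.05 s, during which the arm holds its last target. There are 200 camera calls.

## Working session

There is one attempt and no reset: what is moved stays moved. The work goes in short steps, Python scripts to look and compute and a tool call to move; the robot and the scene stay as the last step left them, time stands still between calls to the robot, and variables do not carry over. Pictures are saved under pics/ and viewed, at most 10 in all, crops included, and the job is handed in when it is done.

Besides the shell and the picture viewer there is one more tool, called in YAML: its name, and indented under it one key for each argument. send_rows: Moves the arm, as the interface text tells. Its arguments: {"type":"object","properties":{"motion":{"type":"array","items":{"type":"array","items":{"type":"number"}}}},"required":["motion"]}

```bash
mkdir -p pics
cat > h.py <<'E'
import numpy as np, cv2
from bench import ctrl
def grab(n,f=None):
    c=ctrl.camera(n)
    if f: cv2.imwrite('pics/'+f,c['color'][:,:,::-1])
    return c
def cloud(c):
    K=np.array(c['mtx']);z=c['z_map'];h,w=z.shape
    u,v=np.meshgrid(np.arange(w),np.arange(h))
    p=np.stack([u,v],-1).reshape(-1,1,2).astype(np.float64)
    s=cv2.undistortPoints(p,K,np.array([c['k1'],0,0,0.])).reshape(h,w,2)
    P=np.dstack([s[...,0]*z,s[...,1]*z,z]);T=np.array(c['extrinsics'])
    W=P@T[:3,:3].T+T[:3,3];W[z<=0]=np.nan
    return W
E
python3 - <<'E'
from h import *
o=ctrl.get_obs();print({k:np.round(v,3) for k,v in o.items()})
for n in ('top','side'):
    c=grab(n,n+'1.png');W=cloud(c);np.savez(n+'1.npz',W=W,c=c['color'])
    print(n,c['mtx'],c['k1'],np.round(c['extrinsics'],3),(c['z_map']>0).mean())
E
```

```text
{'time_s': np.float64(0.0), 'q': array([ 0.934,  0.182,  1.608,  0.   ,  1.354, -0.206]), 'dq': array([-0.001, -0.   ,  0.   , -0.001,  0.002, -0.001]), 'joint_efforts': array([ 1.0000e-03, -4.4486e+01, -3.5135e+01, -0.0000e+00,  9.0000e-03,
       -0.0000e+00]), 'eef_pos': array([0.24 , 0.522, 0.23 ]), 'eef_rot': array([-0.   ,  0.214,  0.977, -0.001]), 'wrist_force': array([-0.562,  0.615,  0.474]), 'torque': array([-0.048, -0.007,  0.001]), 'grasp_force': np.float64(0.0), 'opening': np.float64(0.997)}
top [[498.51798094   0.         326.22301771]
 [  0.         498.51798094 200.09396039]
 [  0.           0.           1.        ]] -0.0831096530662525 [[ 0.023 -0.991  0.13   0.27 ]
 [-1.    -0.024 -0.006 -0.052]
 [ 0.009 -0.13  -0.991  1.523]
 [ 0.     0.     0.     1.   ]] 0.99608984375
side [[495.40527088   0.         319.07072168]
 [  0.         495.40527088 186.71982397]
 [  0.           0.           1.        ]] -0.002813686871752406 [[-0.986 -0.115  0.119  0.265]
 [-0.166  0.666 -0.727  1.206]
 [ 0.004 -0.737 -0.676  1.232]
 [ 0.     0.     0.     1.   ]] 0.9835390625
```

View pics/top1.png

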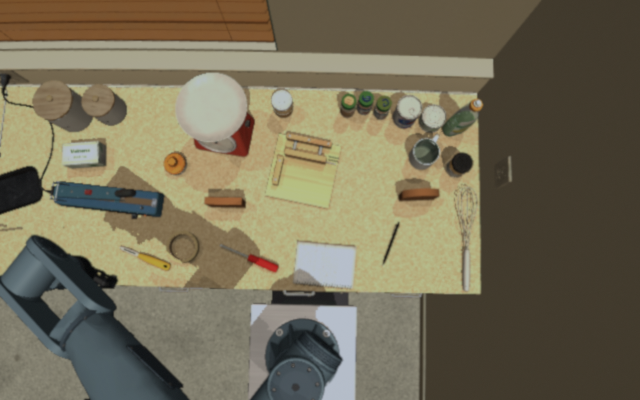

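View pics/side1.png

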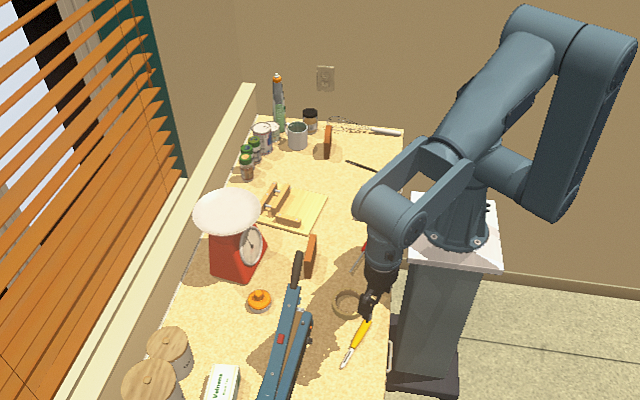

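The top view shows the jig at about (305,170), with boards to its left (225,202) and right (419,194). The side view shows the same boards at (310,255) and (327,141). I'll use the height profiles to tell which one is arched.

Run:
```python
from h import *
d=np.load('top1.npz');W=d['W'];C=d['c']
s=np.load('side1.npz');V=s['W']
for nm,(u,v) in dict(left=(225,202),right=(419,194)).items():
    m=np.zeros(W.shape[:2],bool);m[v-25:v+25,u-35:u+35]=1
    print(nm,'centre',W[v,u].round(3))
    P=W[m&(W[...,2]>0.03)]; P=P[np.hypot(*(P[:,:2]-W[v,u,:2]).T)<0.09]
    # side cloud in the same place
    Q=V[(V[...,2]>0.01)&(V[...,2]<.14)];Q=Q[np.hypot(*(Q[:,:2]-P[:,:2].mean(0)).T)<0.075]
    for k,R in (('top',P),('side',Q)):
        T=R[R[:,2]>0.06]; (c,sz,a)=cv2.minAreaRect(T[:,:2].astype(np.float32))
        print(k,len(T),np.round(c,4),np.round(sz,4),round(a,1))
        cc,e=cv2.PCACompute(T[:,:2].astype(np.float32),None)
        t=(T[:,:2]-np.array(c))@e[0]
        print(' dir',e[0].round(3),[(round(x*1e3),round(1e3*np.nanpercentile(T[abs(t-x)<.006,2],90))) for x in np.linspace(-.05,.05,9) if (abs(t-x)<.006).any()])
# jig
m=(W[...,0]>.3)&(W[...,0]<.8)
sub=np.zeros_like(m);sub[120:215,255:350]=1
J=sub&m
print('zs',np.histogram(W[J][:,2],np.arange(-.01,.08,.005)))
# base colour mask
hsv=cv2.cvtColor(C,cv2.COLOR_RGB2HSV);print('hsv base',hsv[185,300],hsv[160,320],'table',hsv[220,320],hsv[180,360],hsv[170,250])
J2=sub&(W[...,2]>.007)
n,l,st,ce=cv2.connectedComponentsWithStats(J2.astype(np.uint8));i=1+st[1:,4].argmax()
P=W[l==i];r=cv2.minAreaRect(P[:,:2].astype(np.float32));print('jig rect',np.round(r[0],4),np.round(r[1],4),r[2],np.round(cv2.boxPoints(r),3))
for lo,hi in((.038,.05),(.05,.065)):
    k=(l==i)&(W[...,2]>lo)&(W[...,2]<hi);n2,l2,s2,c2=cv2.connectedComponentsWithStats(k.astype(np.uint8))
    for j in range(1,n2):
        if s2[j,4]>20:
            P=W[l2==j];r=cv2.minAreaRect(P[:,:2].astype(np.float32));print(lo,s2[j],np.round(r[0],4),np.round(r[1],4),round(r[2],1),P[:,2].mean().round(4))
cv2.imwrite('pics/crop.png',np.hstack([cv2.resize(C[115:215,195:355][:,:,::-1],None,fx=4,fy=4,interpolation=2),cv2.resize(C[165:225,390:440][:,:,::-1],(333,400),interpolation=2)]))
```

```text
left centre [0.446 0.233 0.086]
top 323 [0.4492 0.2408] [0.0225 0.1111] 0.1
 dir [0.003 1.   ] [(-50, 87), (-38, 87), (-25, 88), (-12, 88), (0, 87), (12, 88), (25, 88), (38, 90), (50, 88)]
side 267 [0.4494 0.2431] [0.0231 0.1095] 0.2
 dir [0.005 1.   ] [(-50, 89), (-38, 88), (-25, 88), (-12, 88), (0, 88), (12, 87), (25, 88), (38, 89), (50, 86)]
right centre [ 0.479 -0.328  0.108]
top 335 [ 0.4848 -0.3386] [0.0229 0.1097] 3.4
 dir [-0.053  0.999] [(-50, 91), (-38, 102), (-25, 108), (-12, 111), (0, 112), (12, 111), (25, 110), (38, 103), (50, 92)]
side 143 [ 0.4842 -0.3374] [0.0229 0.1238] 2.6
 dir [-0.01  1.  ] [(-25, 107), (-12, 111), (0, 115), (12, 112), (25, 111), (38, 107), (50, 93)]
zs (array([ 451, 2219, 1886, 1232, 1745,  505,   50,   37,   59,  132,  216,
        155,  117,  132,   31,    0,    0]), array([-0.01 , -0.005,  0.   ,  0.005,  0.01 ,  0.015,  0.02 ,  0.025,
        0.03 ,  0.035,  0.04 ,  0.045,  0.05 ,  0.055,  0.06 ,  0.065,
        0.07 ,  0.075]))
hsv base [ 34  83 191] [ 20 109 154] table [ 31  65 183] [ 31  67 182] [ 20  92 180]
jig rect [0.559  0.0116] [0.2062 0.2014] 79.68731689453125 [[ 0.441 -0.072]
 [ 0.64  -0.108]
 [ 0.677  0.095]
 [ 0.478  0.131]]
0.038 [286 133  46  16 246] [ 0.6436 -0.0038] [0.1406 0.025 ] 79.2 0.0445
0.038 [272 156  12  29 149] [0.5527 0.0876] [0.0186 0.0862] 78.6 0.0422
0.05 [284 149  43  14 259] [0.5965 0.0047] [0.1271 0.0199] 78.8 0.0561
```

View pics/crop.png

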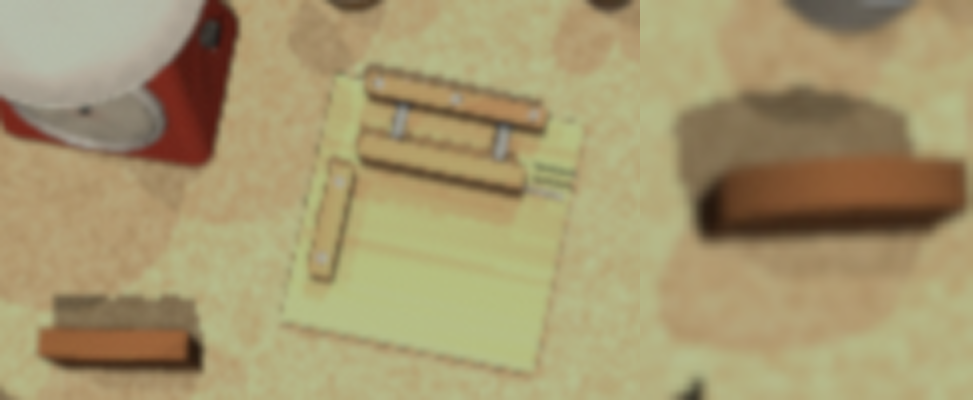

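The crop shows the right-hand board is the arched one: 112 mm high in the middle and about 91 mm near its edges. The left board is flat at 88 mm. Jig origin ≈ (0.558, 0.012) with yaw ≈ −11°, and the base, fence, block and stop all agree on this. End board at (0.4845, −0.338), yaw ≈ 3°.

send_rows:
  motion:
    - [0,0,0,-29,-34,0,-0.3]
    - [0,0,0,-29,-34,0,-0.3]
    - [0,0,0,-29,-34,0,-0.3]
    - [0,0,0,-29,-34,0,-0.3]
    - [0,0,0,-29,-34,0,-0.3]
    - [0,0,0,-29,-34,0,-0.3]
    - [0,0,0,-29,-34,0,-0.3]
    - [0,0,0,-29,-34,0,-0.3]
    - [0,0,0,-29,-34,0,-0.3]
    - [0,0,0,-29,-34,0,-0.3]

```text
time_s: 1.1
eef_pos: [0.3615, 0.0908, 0.2312]
eef_rot: [0.0, 0.214, 0.977, 0.0]
wrist_force: [0.7, -0.4, 0.2]
opening: 0.651
grasp_force: 0.0
```

send_rows:
  motion:
    - [0,0,0,-29,-34,0,-0.3]
    - [0,0,0,-29,-34,0,-0.3]
    - [0,0,0,-29,-34,0,-0.3]
    - [0,0,0,-29,-34,0,-0.3]
    - [0,0,0,-29,-34,0,-0.3]
    - [0,0,0,-29,-34,0,-0.3]
    - [0,0,0,-29,-34,0,-0.3]
    - [0,0,0,-29,-34,0,-0.3]
    - [0,0,0,-29,-34,0,-0.3]
    - [0,0,0,-29,-34,0,-0.3]

```text
time_s: 2.1
eef_pos: [0.4831, -0.3393, 0.2307]
eef_rot: [-0.0, 0.214, 0.977, 0.0]
wrist_force: [0.8, 0.5, 0.6]
opening: 0.648
grasp_force: 0.0
```

send_rows:
  motion:
    - [0,0,6.2,0,0,0,-0.3]
    - [0,0,6.2,0,0,0,-0.3]
    - [0,0,6.2,0,0,0,-0.3]
    - [0,0,6.2,0,0,0,-0.3]
    - [0,0,6.2,0,0,0,-0.3]
    - [0,0,6.2,0,0,0,-0.3]
    - [0,0,6.2,0,0,0,-0.3]
    - [0,0,6.2,0,0,0,-0.3]
    - [0,0,6.2,0,0,0,-0.3]
    - [0,0,6.2,0,0,0,-0.3]

```text
time_s: 3.1
eef_pos: [0.4829, -0.3373, 0.2307]
eef_rot: [-0.001, 0.688, 0.726, 0.0]
wrist_force: [0.1, 0.4, 0.3]
opening: 0.648
grasp_force: 0.0
```

```bash
cat >> h.py <<'E'
from scipy.spatial.transform import Rotation as R
def st():
    o=ctrl.get_obs();q=o['eef_rot'];M=R.from_quat([*q[1:],q[0]]).as_matrix()
    print('t',o['time_s'],'p',np.round(o['eef_pos'],4),'F',np.round(o['wrist_force'],1),'T',np.round(o['torque'],2),'open',round(float(o['opening']),3),'g',round(float(o['grasp_force']),1),'yaw_y',np.degrees(np.arctan2(M[1,1],M[0,1])).round(2),'z',M[:,2].round(3))
    return np.array(o['eef_pos']),M
def to(target,yaw=None):
    p,M=st();print('tool shift mm',(1e3*M.T@(np.array(target)-p)).round(1))
E
python3 - <<'E'
from h import *
to([.4845,-.338,.058])
c=grab('top');W=cloud(c)
k=(abs(W[...,0]-.4845)<.07)&(abs(W[...,1]+.338)<.1)
s=grab('side','s2.png')
W=np.load('top1.npz')['W']
P=W[(W[...,2]>.03)&(W[...,0]>.52)&(W[...,0]<.7)&(W[...,1]<-.25)&(W[...,1]>-.45)];print('mug near x',np.percentile(P[:,0],[0,1,5]).round(3))
E
```

```text
t 3.1 p [ 0.4829 -0.3373  0.2307] F [0.1 0.4 0.3] T [ 0.01  0.01 -0.03] open 0.648 g 0.0 yaw_y 3.06 z [-0.001  0.001 -1.   ]
tool shift mm [ -0.9   1.7 172.7]
mug near x [0.549 0.551 0.561]
```

send_rows:
  motion:
    - [0,0,0,-1,1.5,20,-0.3]
    - [0,0,0,0,0,20,-0.3]
    - [0,0,0,0,0,20,-0.3]
    - [0,0,0,0,0,20,-0.3]
    - [0,0,0,0,0,20,-0.3]
    - [0,0,0,0,0,20,-0.3]
    - [0,0,0,0,0,20,-0.3]
    - [0,0,0,0,0,15,-0.3]
    - [0,0,0,0,0,12,-0.3]
    - [0,0,0,0,0,5,-0.3]

```text
time_s: 4.2
eef_pos: [0.4842, -0.338, 0.0579]
eef_rot: [-0.001, 0.686, 0.728, 0.0]
wrist_force: [0.5, 0.2, 0.2]
opening: 0.651
grasp_force: 0.0
```

send_rows:
  motion:
    - [0,0,0,0,0,0,-0.3]
    - [0,0,0,0,0,0,0]
    - [0,0,0,0,0,0,0.2]
    - [0,0,0,0,0,0,0.4]
    - [0,0,0,0,0,0,0.6]
    - [0,0,0,0,0,0,1]
    - [0,0,0,0,0,0,1]
    - [0,0,0,0,0,0,1]
    - [0,0,0,0,0,0,1]
    - [0,0,0,0,0,0,1]

```text
time_s: 5.2
eef_pos: [0.4851, -0.3389, 0.0601]
eef_rot: [0.001, 0.686, 0.727, -0.0]
wrist_force: [-0.3, 0.3, 5.7]
opening: 0.25
grasp_force: 59.2
```

Run:
```python
from h import *
st()
```

```text
t 5.2 p [ 0.4851 -0.3389  0.0601] F [-0.3  0.3  5.7] T [0.08 0.2  0.03] open 0.25 g 59.2 yaw_y 3.32 z [ 0.001 -0.001 -1.   ]
```

send_rows:
  motion:
    - [0,0,0,0,0,-3,1]
    - [0,0,0,0,0,-7,1]
    - [0,0,0,0,0,-15,1]
    - [0,0,0,0,0,-20,1]
    - [0,0,0,0,0,-20,1]
    - [0,0,0,0,0,-15,1]
    - [0,0,0,0,0,-8,1]
    - [0,0,0,0,0,-2,1]
    - [0,0,0,5,1.2,0,1]
    - [0,0,0,15,3.6,0,1]

```text
time_s: 6.2
eef_pos: [0.4877, -0.3181, 0.1483]
eef_rot: [-0.001, 0.687, 0.727, -0.0]
wrist_force: [0.5, -0.6, -3.0]
opening: 0.251
grasp_force: 58.7
```

send_rows:
  motion:
    - [0,0,0,25,6,0,1]
    - [0,0,0,35,8.4,0,1]
    - [0,0,0,40,9.6,0,1]
    - [0,0,0,45,10.8,0,1]
    - [0,0,0,45,10.8,0,1]
    - [0,0,0,45,10.8,0,1]
    - [0,0,0,40,9.6,0,1]
    - [0,0,0,30,7.2,0,1]
    - [0,0,0,18,4.4,0,1]
    - [0,0,0,8,1.8,0,1]

```text
time_s: 7.2
eef_pos: [0.5473, 0.0199, 0.1482]
eef_rot: [-0.001, 0.685, 0.728, -0.0]
wrist_force: [0.1, -0.1, -2.6]
opening: 0.252
grasp_force: 58.7
```

send_rows:
  motion:
    - [0,0,1,0,0,0,1]
    - [0,0,2,0,0,0,1]
    - [0,0,2.5,0,0,0,1]
    - [0,0,2.5,0,0,0,1]
    - [0,0,2.5,0,0,0,1]
    - [0,0,2,0,0,0,1]
    - [0,0,1.6,0,0,0,1]
    - [0,0,0,0,0,0,1]
    - [0,0,0,0,0,0,1]
    - [0,0,0,0,0,0,1]

```text
time_s: 8.2
eef_pos: [0.5484, 0.0166, 0.1492]
eef_rot: [-0.0, 0.77, 0.638, -0.0]
wrist_force: [-0.0, 0.6, -1.4]
opening: 0.251
grasp_force: 58.9
```

Run:
```python
from h import *
to([.5488,.0168,.150])
a=grab('top');b=grab('side')
W=cloud(a)
C1=cv2.resize(a['color'][110:220,250:360],None,fx=3.6,fy=3.6,interpolation=2);C2=cv2.resize(b['color'][120:270,210:360],(396,396),interpolation=2)
cv2.imwrite('pics/a3.png',np.hstack([C1,C2])[:,:,::-1])
# board points (side view): brown colour in air
V=cloud(b);h=cv2.cvtColor(b['color'],cv2.COLOR_RGB2HSV)
k=(abs(V[...,0]-.549)<.12)&(abs(V[...,1]-.017)<.12)&(V[...,2]>.075)&(V[...,2]<.2)
P=V[k];print(len(P),'z hist',np.histogram(P[:,2],np.arange(.07,.22,.01)))
B=P[P[:,2]<.125];B=B[:,:2].astype(np.float32);r=cv2.minAreaRect(B);print(np.round(r[0],4),np.round(r[1],4),r[2])
```

```text
t 8.2 p [0.5484 0.0166 0.1492] F [-0.   0.6 -1.4] T [-0.03  0.01  0.02] open 0.251 g 58.9 yaw_y -10.78 z [-0. -0. -1.]
tool shift mm [ 0.3  0.4 -0.8]
507 z hist (array([ 0,  1, 35, 39, 46, 45, 35, 31, 27, 48, 55, 53, 92,  0]), array([0.07, 0.08, 0.09, 0.1 , 0.11, 0.12, 0.13, 0.14, 0.15, 0.16, 0.17,
       0.18, 0.19, 0.2 , 0.21]))
[0.5399 0.0206] [0.1158 0.0252] 68.94023895263672
```

View pics/a3.png

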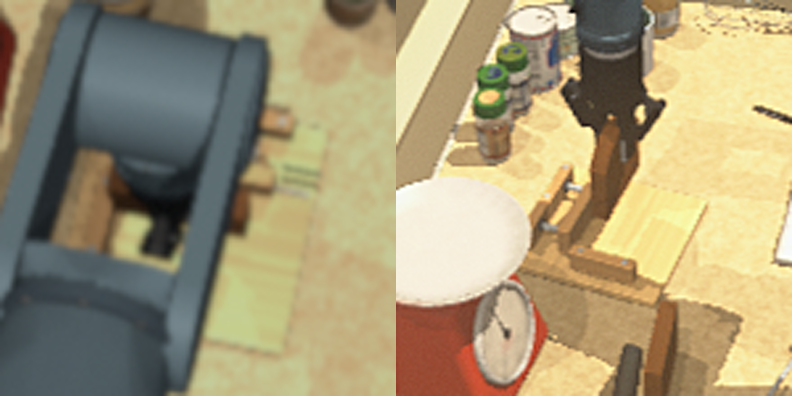

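The top crop shows the pointer and the two lines at about (295,165–190), clear of the arm. The side crop shows the board gripped upright over the base, between the stop and the fence. Next I'll lower it to just above the base.

send_rows:
  motion:
    - [0,0,0,0,0,5,1]
    - [0,0,0,0,0,10,1]
    - [0,0,0,0,0,12,1]
    - [0,0,0,0,0,12,1]
    - [0,0,0,0,0,12,1]
    - [0,0,0,0,0,10,1]
    - [0,0,0,0,0,7,1]
    - [0,0,0,0,0,3,1]
    - [0,0,0,0,0,2,1]
    - [0,0,0,0,0,0,1]

```text
time_s: 9.3
eef_pos: [0.5486, 0.0167, 0.0764]
eef_rot: [0.0, 0.77, 0.638, 0.0]
wrist_force: [-1.0, 0.3, -2.0]
opening: 0.251
grasp_force: 58.8
```

Run:
```python
from h import *
st()
b=grab('side');V=cloud(b);th=np.radians(-11);O=np.array([.558,.012])
J=(V[...,:2]-O)@np.array([[np.cos(th),-np.sin(th)],[np.sin(th),np.cos(th)]]);z=V[...,2]
k=(J[...,0]>-60)*(abs(J[...,0])<.1)&(abs(J[...,1])<.11)
s=k&(z>.036)&(z<.047)&(J[...,0]<.02)&(J[...,0]>-.06)&(J[...,1]>.055);P=J[s]*1e3;print('stop top jx',np.percentile(P[:,0],[5,50,95]).round(1),'jy',np.percentile(P[:,1],[5,50,95]).round(1),len(P))
s=k&(z>.05)&(z<.09)&(J[...,0]<.012)&(J[...,0]>-.035);P=J[s]*1e3;print('board',len(P),np.percentile(P[:,0],[5,50,95]).round(1),np.percentile(P[:,1],[50,80,95,99]).round(1))
np.set_printoptions(suppress=True)
Q=P[P[:,1]>np.percentile(P[:,1],95)-6];print('left edge',Q.mean(0).round(1),len(Q))
s=k&(z>.052)&(z<.06)&(J[...,0]>.02)&(J[...,0]<.06);P=J[s]*1e3;print('fence top jx',np.percentile(P[:,0],[3,50,97]).round(1),'jy',np.percentile(P[:,1],[3,97]).round(1))
```

```text
t 9.3 p [0.5486 0.0167 0.0764] F [-1.   0.3 -2. ] T [-0.03 -0.02 -0.02] open 0.251 g 58.8 yaw_y -10.78 z [ 0. -0. -1.]
stop top jx [-57.  -16.7  13.6] jy [57.4 75.6 84.9] 124
board 124 [-24.1 -21.   -2.8] [44.6 56.4 60.9 62. ]
left edge [-11.7  57.8] 43
fence top jx [29.2 38.9 47.9] jy [-45.3  66. ]
```

send_rows:
  motion:
    - [0,0,0,0,0,1,1]
    - [0,0,0,0,0,1,1]
    - [0,0,0,0,0,0.5,1]
    - [0,0,0,0,0,0.5,1]
    - [0,0,0,0,0,0.5,1]
    - [0,0,0,0,0,0,1]
    - [0,0,0,0,0,0,1]
    - [0,0,0,0,0,0,1]
    - [0,0,0,0,0,0,1]
    - [0,0,0,0,0,0,1]

```text
time_s: 10.35
eef_pos: [0.5485, 0.0168, 0.0728]
eef_rot: [0.0, 0.77, 0.638, 0.0]
wrist_force: [0.4, 0.3, -2.0]
opening: 0.249
grasp_force: 58.8
```

send_rows:
  motion:
    - [0,0,0,0,0,0.5,1]
    - [0,0,0,0,0,0,1]
    - [0,0,0,0,0,0.5,1]
    - [0,0,0,0,0,0,1]
    - [0,0,0,0,0,0.5,1]
    - [0,0,0,0,0,0,1]
    - [0,0,0,0,0,0,1]
    - [0,0,0,0,0,0,1]
    - [0,0,0,0,0,0,1]
    - [0,0,0,0,0,0,1]

```text
time_s: 11.35
eef_pos: [0.5486, 0.0168, 0.0721]
eef_rot: [0.0, 0.77, 0.638, 0.0]
wrist_force: [-2.5, 0.6, 5.6]
opening: 0.249
grasp_force: 60.0
```

Base contact came at TCP z≈0.072. I'll ease off slightly and feel for the side stop.

send_rows:
  motion:
    - [0,0,0,0,0,-0.7,1]
    - [0,0,0,1,0,0,1]
    - [0,0,0,1,0,0,1]
    - [0,0,0,1,0,0,1]
    - [0,0,0,1,0,0,1]
    - [0,0,0,0.5,0,0,1]
    - [0,0,0,0.5,0,0,1]
    - [0,0,0,0,0,0,1]
    - [0,0,0,0,0,0,1]
    - [0,0,0,0,0,0,1]

```text
time_s: 12.35
eef_pos: [0.5496, 0.0217, 0.0721]
eef_rot: [0.0, 0.77, 0.638, 0.0]
wrist_force: [-0.2, -0.9, 2.3]
opening: 0.253
grasp_force: 59.4
```

send_rows:
  motion:
    - [0,0,0,0.5,0,0,1]
    - [0,0,0,0,0,0,1]
    - [0,0,0,0.5,0,0,1]
    - [0,0,0,0,0,0,1]
    - [0,0,0,0,0,0,1]
    - [0,0,0,0,0,0,1]
    - [0,0,0,0,0,0,1]
    - [0,0,0,0,0,0,1]
    - [0,0,0,0,0,0,1]
    - [0,0,0,0,0,0,1]

```text
time_s: 13.35
eef_pos: [0.5497, 0.0226, 0.0721]
eef_rot: [0.0, 0.77, 0.638, 0.0]
wrist_force: [-0.9, -2.2, 4.0]
opening: 0.247
grasp_force: 59.6
```

send_rows:
  motion:
    - [0,0,0,0,0,-0.5,1]
    - [0,0,0,0.5,0,0,1]
    - [0,0,0,0,0,0,1]
    - [0,0,0,0.5,0,0,1]
    - [0,0,0,0,0,0,1]
    - [0,0,0,0,0,0,1]
    - [0,0,0,0,0,0,1]
    - [0,0,0,0,0,0,1]
    - [0,0,0,0,0,0,1]
    - [0,0,0,0,0,0,1]

```text
time_s: 14.35
eef_pos: [0.5496, 0.0238, 0.0723]
eef_rot: [-0.0, 0.77, 0.638, -0.0]
wrist_force: [-0.4, 1.2, -1.8]
opening: 0.251
grasp_force: 59.0
```

Run:
```python
from h import *
st()
```

```text
t 14.35 p [0.5496 0.0238 0.0723] F [-0.4  1.2 -1.8] T [-0.    0.03  0.04] open 0.251 g 59.0 yaw_y -10.79 z [-0.  0. -1.]
```

send_rows:
  motion:
    - [0,0,0,0.5,0,0,1]
    - [0,0,0,0,0,0,1]
    - [0,0,0,0.5,0,0,1]
    - [0,0,0,0,0,0,1]
    - [0,0,0,0.5,0,0,1]
    - [0,0,0,0,0,0,1]
    - [0,0,0,0,0,0,1]
    - [0,0,0,0,0,0,1]
    - [0,0,0,0,0,0,1]
    - [0,0,0,0,0,0,1]

```text
time_s: 15.35
eef_pos: [0.5498, 0.0242, 0.0725]
eef_rot: [0.0, 0.77, 0.638, -0.001]
wrist_force: [-2.5, -6.2, -0.7]
opening: 0.249
grasp_force: 59.1
```

Stop contact came at TCP y≈0.0242. I'll back off about 1 mm and move forward to just short of the fence.

send_rows:
  motion:
    - [0,0,0,-1.2,0,0,1]
    - [0,0,0,-1,0,0,1]
    - [0,0,0,0,2,0,1]
    - [0,0,0,0,4,0,1]
    - [0,0,0,0,4,0,1]
    - [0,0,0,0,4,0,1]
    - [0,0,0,0,4,0,1]
    - [0,0,0,0,3,0,1]
    - [0,0,0,0,2,0,1]
    - [0,0,0,0,1,0,1]

```text
time_s: 16.35
eef_pos: [0.5734, 0.0185, 0.0724]
eef_rot: [-0.0, 0.77, 0.638, -0.0]
wrist_force: [-0.7, 0.1, -2.3]
opening: 0.25
grasp_force: 58.8
```

send_rows:
  motion:
    - [0,0,0,0,0,0.5,1]
    - [0,0,0,0,1,0,1]
    - [0,0,0,0,1,0,1]
    - [0,0,0,0,1,0,1]
    - [0,0,0,0,1,0,1]
    - [0,0,0,0,1,0,1]
    - [0,0,0,0,1,0,1]
    - [0,0,0,0,1,0,1]
    - [0,0,0,0,1,0,1]
    - [0,0,0,0,0,0,1]

```text
time_s: 17.35
eef_pos: [0.58, 0.0172, 0.0721]
eef_rot: [-0.001, 0.77, 0.638, -0.001]
wrist_force: [-5.9, 0.7, 6.7]
opening: 0.249
grasp_force: 60.1
```

```bash
cat >> h.py <<'E'
def jst():
    p,M=st();th=np.radians(-11);d=p[:2]-[.558,.012]
    F=ctrl.get_obs()['wrist_force'];ex=np.array([np.cos(th),np.sin(th)]);ey=np.array([-ex[1],ex[0]])
    print('jig xy mm',(1e3*d@ex).round(1),(1e3*d@ey).round(1),'F jig',(F[:2]@ex).round(1),(F[:2]@ey).round(1))
def pic(f):
    a=grab('top');b=grab('side')
    C1=cv2.resize(a['color'][125:195,280:350],(396,396),interpolation=2);C2=cv2.resize(b['color'][150:250,240:340],(396,396),interpolation=2)
    cv2.imwrite('pics/'+f,np.hstack([C1,C2])[:,:,::-1]);return a,b
E
python3 -c "
from h import *
jst()"
```

```text
t 17.35 p [0.58   0.0172 0.0721] F [-5.9  0.7  6.7] T [0.14 1.42 0.1 ] open 0.249 g 60.1 yaw_y -10.75 z [-0.003  0.    -1.   ]
jig xy mm 20.6 9.3 F jig -5.9 -0.5
```

send_rows:
  motion:
    - [0,0,0,0,1,-0.3,1]
    - [0,0,0,0,1,0,1]
    - [0,0,0,0,1,0,1]
    - [0,0,0,0,1,0,1]
    - [0,0,0,0,2,0,1]
    - [0,0,0,0,2,0,1]
    - [0,0,0,0,1,0,1]
    - [0,0,0,0,1,0,1]
    - [0,0,0,0,0,0,1]
    - [0,0,0,0,0,0,1]

```text
time_s: 18.35
eef_pos: [0.5881, 0.0157, 0.0721]
eef_rot: [-0.002, 0.77, 0.638, -0.002]
wrist_force: [-11.9, 0.3, 11.3]
opening: 0.243
grasp_force: 60.7
```

```bash
python3 -c "
from h import *
jst();pic('p5.png')"
```

```text
t 18.35 p [0.5881 0.0157 0.0721] F [-11.9   0.3  11.3] T [0.26 2.43 0.22] open 0.243 g 60.7 yaw_y -10.73 z [-0.007  0.001 -1.   ]
jig xy mm 28.9 9.4 F jig -11.7 -2.0
```

View pics/p5.png

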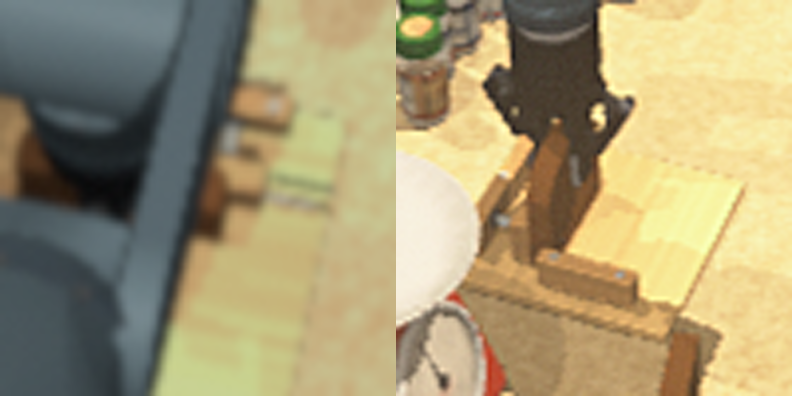

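The top crop shows the pointer at the first (near) line, at about (297,200); the far line is at about (300,181). That means roughly 10 mm of travel. The board is upright beside the stop. The tool is tilting about 0.4° under load, so I'll counter that, reduce the downward push, and press about 5 mm further.

send_rows:
  motion:
    - [0,0,0,0,0,-0.3,1]
    - [-0.25,0,0,0,0,-0.3,1]
    - [-0.25,0,0,0,1,0,1]
    - [0,0,0,0,1,0,1]
    - [0,0,0,0,1,0,1]
    - [0,0,0,0,1,0,1]
    - [0,0,0,0,1,0,1]
    - [0,0,0,0,0.4,0,1]
    - [0,0,0,0,0,0,1]
    - [0,0,0,0,0,0,1]

```text
time_s: 19.45
eef_pos: [0.5919, 0.015, 0.0721]
eef_rot: [-0.0, 0.77, 0.638, -0.001]
wrist_force: [-15.3, 1.4, 12.4]
opening: 0.251
grasp_force: 61.0
```

```bash
python3 -c "
from h import *
jst();a,b=pic('p6.png')
W=cloud(b);th=np.radians(-11);O=np.array([.558,.012])
J=(W[...,:2]-O)@np.array([[np.cos(th),-np.sin(th)],[np.sin(th),np.cos(th)]])*1e3;z=W[...,2]*1e3
# left end face of board: x extents by height
for lo in range(45,105,10):
    k=(z>lo)&(z<lo+10)&(J[...,0]>5)&(J[...,0]<60)&(J[...,1]>45)&(J[...,1]<75);P=J[k]
    if len(P)>3: print(lo,len(P),np.percentile(P[:,0],[5,50,95]).round(1),np.median(P[:,1]).round(1))
for nm,c in (('top',a),('side',b)):
  W=cloud(c);J=(W[...,:2]-O)@np.array([[np.cos(th),-np.sin(th)],[np.sin(th),np.cos(th)]])*1e3;z=W[...,2]*1e3
  k=(z>51)&(z<62)&(J[...,0]>20)&(J[...,0]<75)&(J[...,1]<-40)&(J[...,1]>-66);P=J[k]
  if len(P)>3: print(nm,'fence right end',len(P),np.percentile(P[:,0],[5,50,95]).round(1))
"
```

```text
t 19.45 p [0.5919 0.015  0.0721] F [-15.3   1.4  12.4] T [0.42 3.24 0.25] open 0.251 g 61.0 yaw_y -10.72 z [-0.002 -0.    -1.   ]
jig xy mm 32.7 9.4 F jig -15.3 -1.6
45 30 [19.2 32.9 57.8] 63.7
55 33 [21.  40.6 58. ] 62.3
65 19 [19.2 24.5 40.2] 61.2
75 21 [20.3 28.1 41.1] 61.8
85 19 [19.6 27.7 41.6] 61.6
95 31 [18.8 28.1 39.5] 56.0
top fence right end 40 [36.1 52.  60.4]
```

View pics/p6.png

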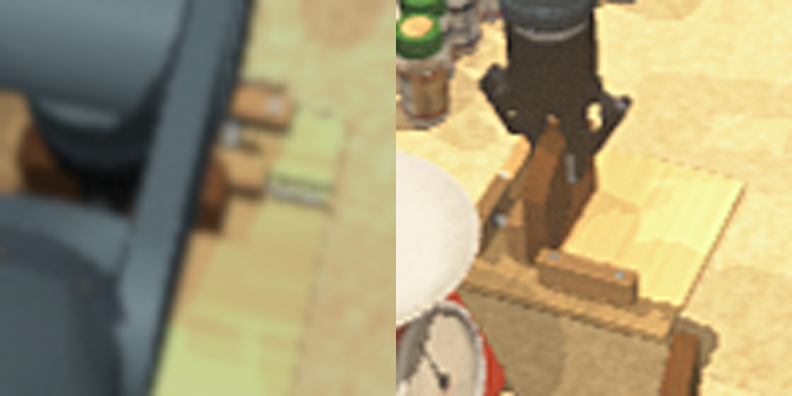

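The pointer at about (300,193) looks as if it is now between the lines at about 181 and 203. I'll check with an intensity profile in jig coordinates.

send_rows:
  motion:
    - [0,0,0,0,0,-0.3,1]
    - [0,0,0,0,0,-0.3,1]
    - [0,0,0,0,0.5,0,1]
    - [0,0,0,0,0.5,0,1]
    - [0,0,0,0,0,0,1]
    - [0,0,0,0,0,0,1]
    - [0,0,0,0,0,0,1]
    - [0,0,0,0,0,0,1]
    - [0,0,0,0,0,0,1]
    - [0,0,0,0,0,0,1]

```text
time_s: 20.55
eef_pos: [0.5927, 0.0148, 0.0721]
eef_rot: [-0.001, 0.77, 0.638, -0.001]
wrist_force: [-12.9, 1.6, 7.4]
opening: 0.253
grasp_force: 60.5
```

```bash
python3 -c "
from h import *
jst()
I=np.mean([grab('top')['color'].astype(float) for _ in range(4)],0).astype(np.uint8)
cv2.imwrite('pics/p7.png',np.hstack([cv2.resize(x[145:175,318:350],(390,366),interpolation=cv2.INTER_CUBIC) for x in (np.load('top1.npz')['c'],I)])[:,:,::-1])
c=grab('top');K=np.array(c['mtx']);T=np.linalg.inv(c['extrinsics']);th=np.radians(-11)
def prof(img,y,z=.013):
    x=np.arange(20,80,1.5);J=np.c_[x,0*x+y]/1e3
    Wd=np.c_[J@np.array([[np.cos(th),np.sin(th)],[-np.sin(th),np.cos(th)]])+[.558,.012],0*x+z]
    p=cv2.projectPoints(Wd,cv2.Rodrigues(T[:3,:3])[0],T[:3,3],K,np.array([c['k1'],0,0,0]))[0].reshape(-1,1,2).astype(np.float32)
    return x,cv2.remap(cv2.cvtColor(img,cv2.COLOR_RGB2GRAY),p,None,cv2.INTER_LINEAR).ravel()
for y in (-78,-84,-90):
    x,a=prof(np.load('top1.npz')['c'],y);_,b=prof(I,y)
    print(y,[(float(i),int(j),int(k)) for i,j,k in zip(x,a,b)][4:32])
"
```

```text
t 20.55 p [0.5927 0.0148 0.0721] F [-12.9   1.6   7.4] T [0.4  2.99 0.21] open 0.253 g 60.5 yaw_y -10.73 z [-0.002 -0.    -1.   ]
jig xy mm 33.5 9.4 F jig -12.9 -0.9
-78 [(26.0, 170, 180), (27.5, 169, 181), (29.0, 168, 182), (30.5, 168, 183), (32.0, 167, 184), (33.5, 166, 184), (35.0, 165, 184), (36.5, 160, 186), (38.0, 156, 187), (39.5, 154, 187), (41.0, 153, 188), (42.5, 155, 186), (44.0, 157, 184), (45.5, 157, 179), (47.0, 156, 172), (48.5, 151, 161), (50.0, 142, 147), (51.5, 138, 140), (53.0, 143, 143), (54.5, 148, 148), (56.0, 154, 153), (57.5, 157, 158), (59.0, 149, 153), (60.5, 140, 147), (62.0, 145, 156), (63.5, 152, 166), (65.0, 161, 177), (66.5, 169, 187)]
-84 [(26.0, 171, 180), (27.5, 172, 181), (29.0, 172, 182), (30.5, 172, 182), (32.0, 172, 183), (33.5, 172, 183), (35.0, 169, 184), (36.5, 165, 184), (38.0, 159, 186), (39.5, 154, 187), (41.0, 153, 186), (42.5, 153, 186), (44.0, 156, 182), (45.5, 158, 178), (47.0, 155, 168), (48.5, 149, 155), (50.0, 144, 143), (51.5, 140, 133), (53.0, 143, 134), (54.5, 149, 142), (56.0, 153, 148), (57.5, 151, 151), (59.0, 148, 153), (60.5, 145, 153), (62.0, 143, 155), (63.5, 152, 166), (65.0, 161, 177), (66.5, 167, 185)]
-90 [(26.0, 171, 179), (27.5, 172, 180), (29.0, 173, 181), (30.5, 174, 182), (32.0, 173, 182), (33.5, 172, 183), (35.0, 170, 184), (36.5, 166, 185), (38.0, 163, 186), (39.5, 162, 186), (41.0, 162, 186), (42.5, 163, 185), (44.0, 164, 184), (45.5, 162, 179), (47.0, 160, 173), (48.5, 150, 159), (50.0, 140, 144), (51.5, 140, 141), (53.0, 143, 142), (54.5, 148, 147), (56.0, 155, 155), (57.5, 155, 156), (59.0, 147, 151), (60.5, 142, 150), (62.0, 146, 157), (63.5, 151, 166), (65.0, 161, 177), (66.5, 172, 189)]
```

View pics/p7.png

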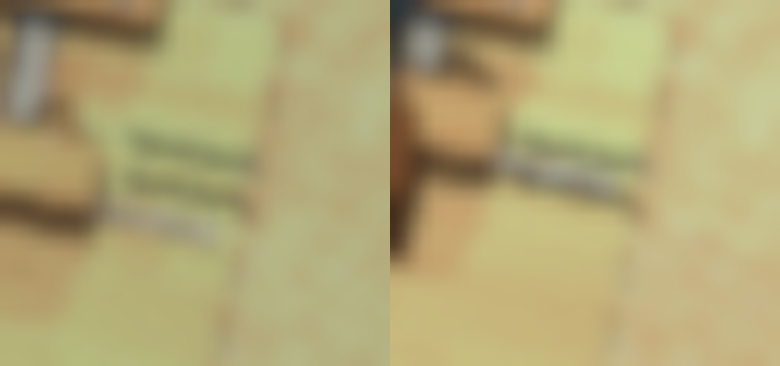

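Left panel is at rest: pointer at (160,222), lines at (185,190) and (190,150). Right panel is now: the pointer at about (165,174) sits only just past the near line, roughly 12 mm of travel. I'll press about 2.5 mm more to centre it.

send_rows:
  motion:
    - [0,0,0,0,0.5,-0.2,1]
    - [0,0,0,0,0.5,0,1]
    - [-0.1,0,0,0,0.5,0,1]
    - [0,0,0,0,0.5,0,1]
    - [0,0,0,0,0.6,0,1]
    - [0,0,0,0,0,0,1]
    - [0,0,0,0,0,0,1]
    - [0,0,0,0,0,0,1]
    - [0,0,0,0,0,0,1]
    - [0,0,0,0,0,0,1]

```text
time_s: 21.8
eef_pos: [0.5947, 0.0144, 0.0721]
eef_rot: [-0.0, 0.77, 0.638, -0.001]
wrist_force: [-14.2, 1.1, 8.6]
opening: 0.25
grasp_force: 60.5
```

```bash
python3 -c "
from h import *
jst()
I=np.mean([grab('top')['color'].astype(float) for _ in range(4)],0).astype(np.uint8)
S=grab('side')['color']
cv2.imwrite('pics/p8.png',np.hstack([cv2.resize(I[145:175,318:350],(390,366),interpolation=cv2.INTER_CUBIC),cv2.resize(S[165:230,260:325],(366,366),interpolation=cv2.INTER_CUBIC)])[:,:,::-1])
"
```

```text
t 21.8 p [0.5947 0.0144 0.0721] F [-14.2   1.1   8.6] T [0.41 3.28 0.2 ] open 0.25 g 60.5 yaw_y -10.72 z [-0.001 -0.    -1.   ]
jig xy mm 35.6 9.4 F jig -14.1 -1.6
```

View pics/p8.png

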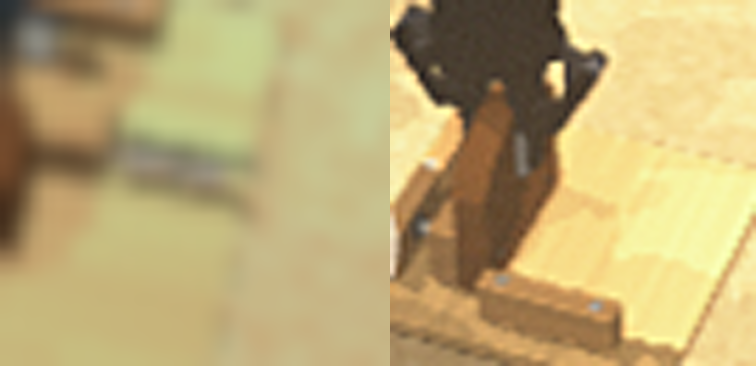

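The pointer at about (170,165) now lies midway between the far line (190,150) and the near line (200,190). The board stands on the base, square to the fence, with its edge about 1 mm from the stop. I'll hold for one more call to confirm it's steady, then hand in.

send_rows:
  motion:
    - [0,0,0,0,0,0,1]
    - [0,0,0,0,0,0,1]
    - [0,0,0,0,0,0,1]
    - [0,0,0,0,0,0,1]
    - [0,0,0,0,0,0,1]
    - [0,0,0,0,0,0,1]
    - [0,0,0,0,0,0,1]
    - [0,0,0,0,0,0,1]
    - [0,0,0,0,0,0,1]
    - [0,0,0,0,0,0,1]

```text
time_s: 23.05
eef_pos: [0.5947, 0.0145, 0.0721]
eef_rot: [-0.0, 0.77, 0.638, -0.001]
wrist_force: [-15.4, 1.4, 8.3]
opening: 0.247
grasp_force: 60.5
```

```bash
python3 -c "
from h import *
jst();print(ctrl.hand_in())"
```

```text
t 23.05 p [0.5947 0.0145 0.0721] F [-15.4   1.4   8.3] T [0.43 3.17 0.21] open 0.247 g 60.5 yaw_y -10.72 z [-0.001 -0.    -1.   ]
jig xy mm 35.6 9.4 F jig -15.4 -1.6
the job is handed in; nothing more can be done
None
```

The job is handed in at 23 s: the arched board is gripped upright on the jig base, about 1 mm from the side stop, pressing the fence steadily with the pointer about midway between the two lines (about 15 mm of its 30 mm travel).

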